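Seat the round flask in its ring stand

ROBOT

A 6-joint arm with a two-finger parallel gripper is mounted at the origin on a cart in front of the work surface, level with it; the furniture and walls round the work are solid. World frame = base frame: x ahead of the robot, y to its left, z up, the work surface at z = 0. Lengths are in m, angles in rad, forces in N, time in s.
With the tool pointing down it reaches from about 0.3 to 0.875 m from the base axis. Payload 6.4 kg.
Tool frame: the origin (TCP) lies between the finger pads; the fingertips stand 8 mm ahead of it and the grasp point (between the pads) lies 11 mm behind it (ctrl.finger_overhang is the distance from the TCP to the fingertips, in m); z points along the fingers, y is the line along which they close (so a half turn about z gives the same grasp; the last joint's range is limited). The gripper opens to 85 mm and grips with 20 to 120 N. Pads are 22 mm wide; open, the fingers measure 114 mm over their backs; the gripper's body (76 mm by 85 mm) begins 54 mm behind the grasp point. The pads swing forward as they close: fully open they stand 13 mm farther back than shut.
Start: joints at [1.06, 0.181, 1.607, -0, 1.354, -0.206], TCP at [0.173, 0.549, 0.239] pointing down, gripper open.
Joint ranges: [-2.99, 2.99], [-0.89, 2.07], [0.3, 2.58], [-1.14, 4.28], [0, 2.63], [-3.12, 3.12]. Speed limits (rad/s): [2.57, 2.57, 3.01, 3.14, 3.14, 3.14].

INTERFACE

Orientations are given as a unit quaternion [w, x, y, z].
In Python, from bench import ctrl, camera gives the robot as it stands.
- The arm moves only by the shell command python3 -m pendant 'ROWS' [OPENING]. ROWS is JSON, a list of rows, each a list of 6 numbers: the shift along the world's x, y, z normalised to -1 to 1, where 1 is 200 mm, then the turn, a rotation vector about the world's x, y, z normalised to -1 to 1, where 1 is pi/2 rad. In form: [[dx, dy, dz, rx, ry, rz], ...]. A call has exactly 10 rows; each row shifts and turns the commanded pose from where the row before left it; what a row does not reach is not made up. A row lasts 1/8 s, in which the tool goes at most 62.5 mm and 10.7 degrees, less where a joint would pass 70% of its speed; a pose out of reach is approached as far as the arm can. A call with a number of a shift or a turn outside -1 to 1 is refused whole. A call with a gripper value outside its range is refused whole. OPENING is the opening, from -1 (shut) to 1 (fully open), set as the call begins (- or left out, the last holds). The fingers move at their own pace and stop on an object; the grip force is fixed at half the most. Time passes only in rows, so rows that do not move let the fingers close, or fill a call up. It gives the time, the measured TCP pose, the force, the opening and the grip force at its end, in the units of the state.
- ctrl.get_obs(): the state, without advancing time (a new reading comes with each control period).
- camera(name): name is "scene" or "top"; returns a dict with "color" (400x640x3 uint8, blue, green, red), "fx", "fy", "cx", "cy" (pixels), "distortion" ([k1, k2, p1, p2, k3] as OpenCV has them; the pictures are not rectified), "xyz" and "rotation" of the camera in the world. Camera axes: x right, y down, z forward; pixel columns grow to the right and rows downward; lengths in m; the calibration is good to about 2 mm. A picture is of the moment at which its call begins. There is no depth.
- ctrl.hand_in(): hands the job in; it is judged then, once.
The state is a dict: "time_s": time; "q": joint angles; "dq": joint speeds; "joint_efforts": joint torques, N m; "eef_pos": TCP position; "eef_rot": TCP orientation; "wrist_force": force on the tool from outside, world axes, zero at the start; "torque": the same for the moment, N m; "opening": opening from 0.0 (shut) to 1.0 (fully open); "grasp_force": force on a finger pad.
Only numpy, scipy, OpenCV 4.12 (cv2) and the standard library are available. Lean on these libraries where they do the work, as an engineer would, in place of code of your own. Each camera call takes 0.05 s, during which the arm holds its last target. There are 200 camera calls.

TASK

Take the stoppered round-bottomed amber flask out of the draining cradle, where it leans, and set it gently, without dropping it, into the red ring of the ring stand, so that its globe sits fully down in the ring and its neck stands straight up. Do not lay the flask over on the way, and leave the jigger, the small glass, the timer and the spice jar where they are.

Things in the scene. Friction and masses are not known exactly. Their poses are not given: they have to be found in the camera images.
- flask_neck (a point): Grip point on the axis of the stoppered amber round-bottomed flask (0.2 kg), 78 mm from the globe centre. Neck 26 mm across, straight from 44 to 91 mm from the globe centre, then a 31 mm lip and a fixed cork, top at 108 mm. z axis: along the flask from globe to cork. At the start it leans about 26 degrees off vertical; the z axis shows which way.
- flask_globe (a point): Centre of the flask's ball-shaped globe, 76 mm across, no flat bottom. z axis: along the flask from globe to cork. The flask keeps whatever tilt it has when let go in the ring: friction holds it, it does not right itself.
- ring_stand: The goal: dark round steel foot 116 mm across, three steel legs and one level red ring of 8 mm round bar, 52 mm inside and 68 mm outside across, its top 49 mm above the worktop. Origin: centre of the foot's underside, straight below the ring's centre. Fixed, does not shift; its yaw is of no matter.
- ring_seat (a point): Point on the ring's axis, 74.4 mm above the worktop, where the globe's centre comes to lie when the flask is fully seated in the ring. z axis: up. Mind the microwave, about 0.3 m tall, standing behind the worktop's middle: its front lies about 0.57 to 0.65 m ahead of the robot, between 0.22 m left and 0.15 m right of it; carry things in front of it.
- cradle: Draining cradle: pale board 125 x 100 x 14 mm, a low steel ring (top at 34 mm) under the globe, and in front a steel wire saddle, 80 mm wide, that holds the neck 46 mm from the globe centre; fingers nearer than 55 mm to the globe centre (along the neck) may touch it. Origin: below the ring's centre, on the worktop. The neck leans to its -x, roughly to the robot. Fixed.
- jigger: Bystander: steel double measure, 45 mm across, 78 mm tall. Origin: centre of its underside.
- glass_small: Bystander: small clear glass, 48 mm across, 60 mm tall. Origin: centre of its underside.
- timer: Bystander: white kitchen timer, 27 x 68 x 66 mm. Origin: centre of its underside.
- spice_jar: Bystander: green spice jar with a black cap, 44 mm across, 105 mm tall. Origin: centre of its underside.

How it is judged:
By the outcome, as a careful person would: the job done as asked, in the order asked, and still so for the second after the job is handed in, with the robot touching nothing.
It also fails if it takes over 45 s, if anything falls off the work surface, if the arm or the gripper's body presses on something with over 40 N, if the wrist force passes 120 N, or if a joint passes its speed limit or range.

## Working session

There is one attempt and no reset: what is moved stays moved. The work goes in short steps, Python scripts to look and compute and a shell command to move; the robot and the scene stay as the last step left them, time stands still between calls to the robot, and variables do not carry over. Pictures are saved under pics/ and viewed, at most 10 in all, crops included, and the job is handed in when it is done.

```bash
ls; mkdir -p pics; python3 - <<'E'
from bench import ctrl,camera
import cv2,numpy as np
for n in("scene","top"):
    c=camera(n);cv2.imwrite(f"pics/{n}0.png",c["color"])
    print(n,{k:(np.round(v,4).tolist()) for k,v in c.items() if k!="color"})
o=ctrl.get_obs();print(o["eef_pos"],o["eef_rot"],o["opening"],o["time_s"])
E
```

```text
pics
scene {'fx': 378.9026, 'fy': 378.9026, 'cx': 320.0356, 'cy': 200.0306, 'distortion': [-0.0248, 0.0, 0.0, 0.0, 0.0], 'xyz': [0.0907, -0.5721, 0.5137], 'rotation': [-0.5134, 0.8095, -0.2459, 0.1442]}
top {'fx': 425.3233, 'fy': 425.3233, 'cx': 317.5241, 'cy': 200.0904, 'distortion': [-0.0115, 0.0, 0.0, 0.0, 0.0], 'xyz': [0.4432, 0.1754, 1.2582], 'rotation': [0.038, -0.6993, 0.7132, -0.0291]}
[0.17232315 0.54806322 0.23846341] [-2.64982816e-04  1.51821465e-01  9.88407614e-01 -7.49081476e-04] 0.9960847978649752 0.1
```

View pics/scene0.png

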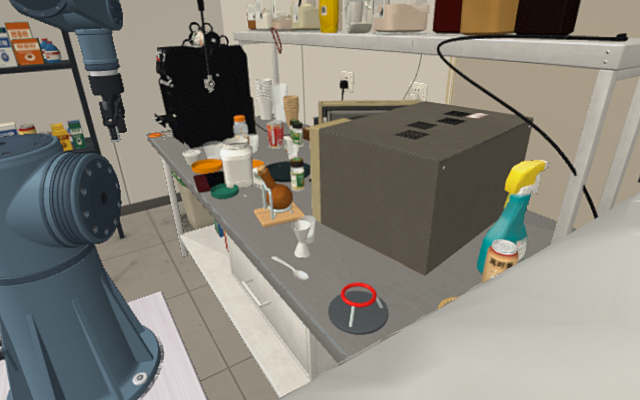

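View pics/top0.png

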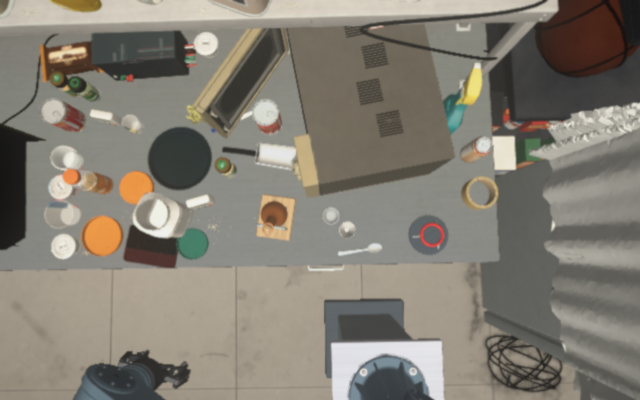

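The scene view shows the flask at about (278,195) and the red ring at (358,295). In the top view the flask is at (273,215) and the ring at (432,236). Next I'll measure both and take a zoomed crop.

```bash
cat > h.py <<'E'
import cv2,numpy as np
from scipy.spatial.transform import Rotation as R
from bench import camera,ctrl
def ray(c,p):
    K=np.array([[c["fx"],0,c["cx"]],[0,c["fy"],c["cy"]],[0,0,1]])
    u=cv2.undistortPoints(np.array([[p]],float),K,np.array(c["distortion"]))[0,0]
    q=c["rotation"]; r=np.array(q) if np.shape(q)==(3,3) else R.from_quat([q[1],q[2],q[3],q[0]]).as_matrix()
    d=r@np.array([u[0],u[1],1]);return np.array(c["xyz"]),d/np.linalg.norm(d)
def plane(c,p,z):
    o,d=ray(c,p);return o+d*(z-o[2])/d[2]
def tri(c1,p1,c2,p2):
    a,d=ray(c1,p1);b,e=ray(c2,p2)
    s=np.linalg.lstsq(np.c_[d,-e],b-a,rcond=None)[0]
    A,B=a+s[0]*d,b+s[1]*e;return (A+B)/2,np.linalg.norm(A-B)
def crop(c,x,y,w,h,k,f):
    cv2.imwrite(f,cv2.resize(c["color"][y:y+h,x:x+w],None,fx=k,fy=k,interpolation=cv2.INTER_CUBIC))
E
python3 - <<'E'
from h import *
s=camera("scene");t=camera("top")
a=cv2.resize(s["color"][155:235,245:325],None,fx=7,fy=7,interpolation=2)[:, :400*1]
A=cv2.resize(s["color"][160:230,250:310],(396,462),interpolation=2)
B=cv2.resize(t["color"][185:255,245:305],(396,462),interpolation=2)
cv2.imwrite("pics/crop.png",np.hstack([A,B]))
P={}
for n,c,box in(("s",s,(320,270,80,60)),("t",t,(405,210,50,50))):
    x,y,w,h=box;im=c["color"][y:y+h,x:x+w].astype(int)
    m=((im[...,2]>150)&(im[...,1]<90)&(im[...,0]<90)).astype(np.uint8)
    cs=max(cv2.findContours(m,0,1)[0],key=cv2.contourArea)
    e=cv2.fitEllipse(cs);p=(e[0][0]+x,e[0][1]+y);P[n]=p
    print(n,p,e[1],plane(c,p,.045))
print(tri(s,P["s"],t,P["t"]))
E
```

```text
s (358.0924072265625, 294.3232002258301) (23.583887100219727, 34.92502212524414) [ 0.45234009 -0.13227525  0.045     ]
t (431.663724899292, 234.4542350769043) (23.029382705688477, 23.124069213867188) [ 0.45453143 -0.13232421  0.045     ]
(array([ 0.45376427, -0.13197704,  0.04428805]), np.float64(0.0018531889093230483))
```

View pics/crop.png

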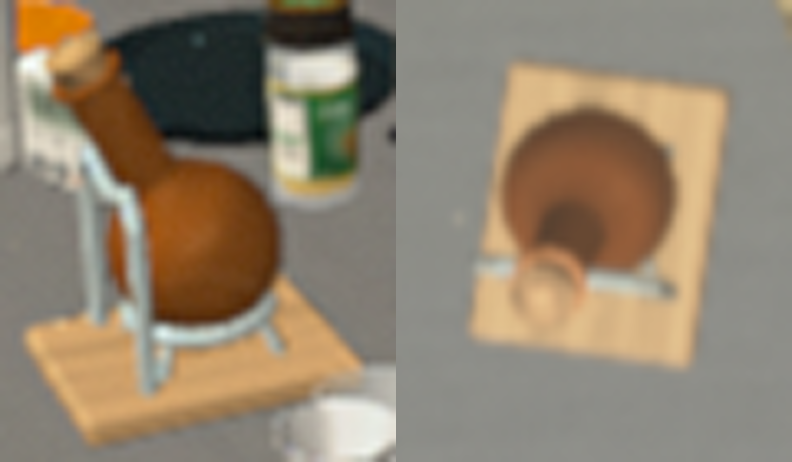

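The crop shows the globe centre at about (279.7,196.4) in scene and (274.2,214.2) in top. The cork end is at about (261.2,168) in scene and (267.6,229.2) in top.

```bash
python3 - <<'E'
from h import *
s=camera("scene");t=camera("top")
G,e=tri(s,(279.7,196.4),t,(274.2,214.2));C,f=tri(s,(261.2,168.2),t,(267.6,229.2))
v=C-G;L=np.linalg.norm(v);v/=L
print(G,e,C,f,L,v,np.degrees(np.arccos(v[2])),"az",np.degrees(np.arctan2(v[1],v[0])),"neck",G+.078*v)
# board corners in top
b=[(245+(x-396)/6.6,185+y/6.6) for x,y in((512,63),(728,90),(692,366),(472,338))]
B=[plane(t,p,.014)[:2] for p in b];print(np.round(B,4),np.mean(B,0))
print("jig/glass",plane(t,(347,229),.07),plane(t,(331,215),.06))
E
```

```text
[0.52001786 0.31230074 0.06101943] 0.00026453338919103813 [0.47496952 0.31933191 0.15436783] 0.000671591701973567 0.10388798180729397 [-0.43362415  0.06768029  0.89854854] 26.032069813230585 az 171.12881968874578 neck [0.48619517 0.31757981 0.13110622]
[[0.5816 0.3515]
 [0.5675 0.2551]
 [0.4454 0.2728]
 [0.4595 0.3701]] [0.51350677 0.31238232]
jig/glass [0.4740151  0.10861646 0.07      ] [0.51453761 0.15212448 0.06      ]
```

The measurements agree with the given sizes:
- **Tilt:** 26.0°
- **Globe-to-cork length:** about 104 mm
- **Ring height:** about 0.045 m
- **Board azimuth:** matches the lean

I'll grasp along the neck axis, with tool z opposite to the flask axis and the fingers closing sideways.

```bash
cat >> h.py <<'E'
G0=np.array([.5200,.3123,.0612]);az=np.radians(171.2);ti=np.radians(26.0)
v0=np.array([np.sin(ti)*np.cos(az),np.sin(ti)*np.sin(az),np.cos(ti)])
def togo(p,zt,yt):
    "prints normalised shift and turn from the current pose to TCP p with tool z=zt and closing line yt"
    o=ctrl.get_obs();q=o["eef_rot"];r=R.from_quat([q[1],q[2],q[3],q[0]])
    yt=yt-zt*(yt@zt);yt/=np.linalg.norm(yt)
    T=R.from_matrix(np.c_[np.cross(yt,zt),yt,zt])
    rv=(T*r.inv()).as_rotvec()
    print("shift",np.round((p-o["eef_pos"])/.2,4),"turn",np.round(rv/(np.pi/2),4),"ang",np.degrees(np.linalg.norm(rv)),"t",o["time_s"])
E
python3 - <<'E'
from h import *
h=np.array([np.sin(np.pi-az),np.cos(np.pi-az),0])
print(h@v0); togo(G0+.147*v0,-v0,h)
E
```

```text
4.7215099899204e-17
shift [ 1.4193 -1.131  -0.2282] turn [-0.0653 -0.2818  0.0947] ang 27.394223353472427 t 0.3
```

```bash
python3 -m pendant '[[0.07,-0.06,0,-0.0065,-0.0282,0.0095],[0.07,-0.06,0,-0.0065,-0.0282,0.0095],[0.07,-0.06,0,-0.0065,-0.0282,0.0095],[0.07,-0.06,0,-0.0065,-0.0282,0.0095],[0.07,-0.06,0,-0.0065,-0.0282,0.0095],[0.07,-0.06,0,-0.0065,-0.0282,0.0095],[0.07,-0.06,0,-0.0065,-0.0282,0.0095],[0.07,-0.06,0,-0.0065,-0.0282,0.0095],[0.07,-0.06,0,-0.0065,-0.0282,0.0095],[0.07,-0.06,0,-0.0065,-0.0282,0.0095]]' 1
python3 -m pendant '[[0.09,-0.07,0,0,0,0],[0.09,-0.07,0,0,0,0],[0.09,-0.07,-0.02,0,0,0],[0.09,-0.07,-0.03,0,0,0],[0.09,-0.07,-0.04,0,0,0],[0.09,-0.07,-0.04,0,0,0],[0.08,-0.06,-0.04,0,0,0],[0.06,-0.04,-0.03,0,0,0],[0.04,-0.01,-0.02,0,0,0],[0,0,0,0,0,0]]'
python3 - <<'E'
from h import *
h=np.array([np.sin(np.pi-az),np.cos(np.pi-az),0])
togo(G0+.147*v0,-v0,h)
s=camera("scene");t=camera("top")
A=cv2.resize(s["color"][110:230,230:330],(400,480),interpolation=2)
B=cv2.resize(t["color"][165:285,220:320],(400,480),interpolation=2)
cv2.imwrite("pics/pre.png",np.hstack([A,B]))
E
```

```text
time_s: 1.55
eef_pos: [0.3129, 0.4281, 0.2393]
eef_rot: [0.225, 0.074, 0.971, -0.017]
wrist_force: [-0.1, -0.6, 1.2]
opening: 1.002
grasp_force: 0.0
time_s: 2.8
eef_pos: [0.4567, 0.3225, 0.195]
eef_rot: [0.224, 0.075, 0.972, -0.017]
wrist_force: [0.1, -0.6, 0.2]
opening: 1.001
grasp_force: 0.0
shift [-0.0021 -0.0015 -0.0085] turn [-0.0005  0.     -0.0002] ang 0.051608264658581315 t 2.8
```

View pics/pre.png

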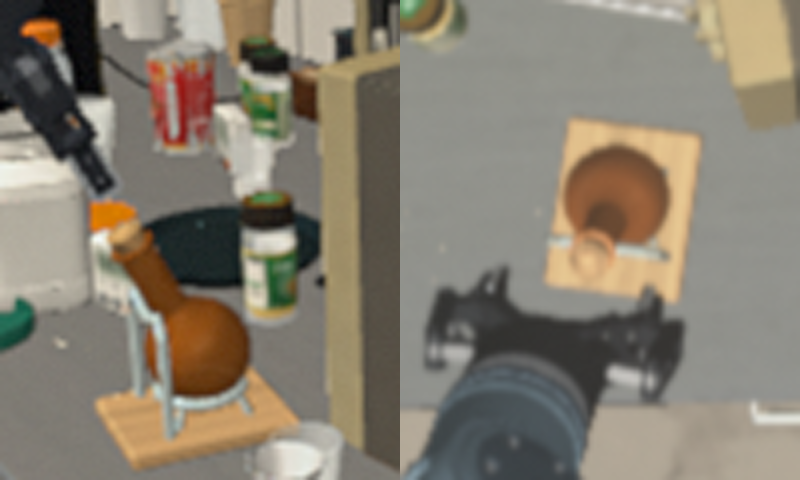

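The scene crop shows the fingers lined up behind the cork along the lean. In the top crop the finger midpoint at about (577,285) heads for the cork at (592,257) once parallax is allowed for. I'll advance 80 mm along the axis.

```bash
python3 -m pendant '[[0.019,-0.003,-0.041,0,0,0],[0.019,-0.003,-0.041,0,0,0],[0.019,-0.003,-0.041,0,0,0],[0.019,-0.003,-0.041,0,0,0],[0.019,-0.003,-0.041,0,0,0],[0.019,-0.003,-0.041,0,0,0],[0.019,-0.003,-0.041,0,0,0],[0.019,-0.003,-0.041,0,0,0],[0.019,-0.003,-0.041,0,0,0],[0,0,0,0,0,0]]'
python3 - <<'E'
from h import *
h=np.array([np.sin(np.pi-az),np.cos(np.pi-az),0])
togo(G0+.067*v0,-v0,h)
s=camera("scene");t=camera("top")
A=cv2.resize(s["color"][110:230,230:330],(400,480),interpolation=2)
B=cv2.resize(t["color"][165:285,220:320],(400,480),interpolation=2)
cv2.imwrite("pics/at.png",np.hstack([A,B]))
E
```

```text
time_s: 4.15
eef_pos: [0.4905, 0.3167, 0.1205]
eef_rot: [0.224, 0.075, 0.972, -0.017]
wrist_force: [-0.2, 0.1, 0.6]
opening: 1.0
grasp_force: 0.0
shift [0.0021 0.0003 0.0045] turn [-0.0002 -0.0005 -0.0003] ang 0.055515176590823764 t 4.15
```

View pics/at.png

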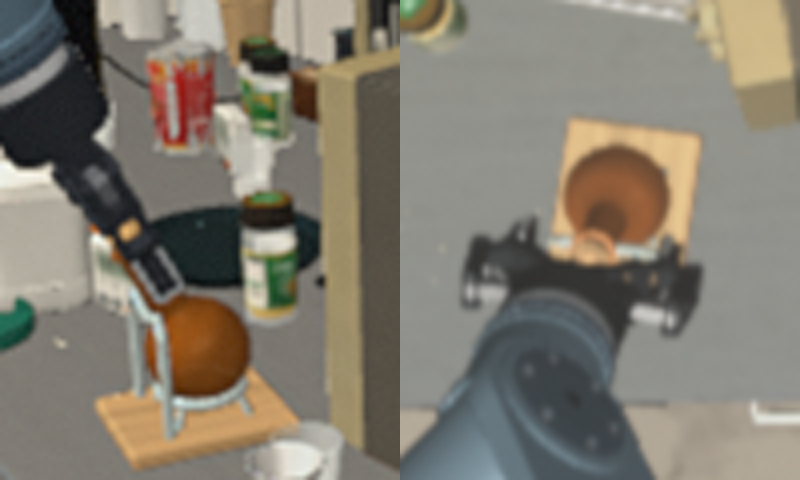

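The fingers straddle the neck in both views and nothing is touching. Closing now.

```bash
python3 -m pendant '[[0.001,0,0.003,0,0,0],[0,0,0,0,0,0],[0,0,0,0,0,0],[0,0,0,0,0,0],[0,0,0,0,0,0],[0,0,0,0,0,0],[0,0,0,0,0,0],[0,0,0,0,0,0],[0,0,0,0,0,0],[0,0,0,0,0,0]]' -1
python3 -c "
from bench import ctrl;o=ctrl.get_obs();print(o['wrist_force'],o['torque'],o['opening']*85)"
```

```text
time_s: 5.5
eef_pos: [0.4911, 0.3174, 0.1224]
eef_rot: [0.225, 0.074, 0.971, -0.016]
wrist_force: [-2.8, 0.7, 5.4]
opening: 0.285
grasp_force: 58.8
[-2.78666617  0.71896782  5.44162505] [0.29162233 0.33618204 0.06129587] 24.25332268088188
```

Gripped at 24 mm opening with 59 N. Lifting straight up.

```bash
python3 -m pendant '[[0,0,0.02,0,0,0],[0,0,0.04,0,0,0],[0,0,0.07,0,0,0],[0,0,0.08,0,0,0],[0,0,0.08,0,0,0],[0,0,0.08,0,0,0],[0,0,0.08,0,0,0],[0,0,0.07,0,0,0],[0,0,0.05,0,0,0],[0,0,0,0,0,0]]'
python3 - <<'E'
from h import *
h=np.array([np.sin(np.pi-az),np.cos(np.pi-az),0])
togo(np.array([.44,.30,.265]),np.array([0,0,-1.]),h)
s=camera("scene");t=camera("top")
A=cv2.resize(s["color"][80:230,210:335],(400,480),interpolation=2)
B=cv2.resize(t["color"][165:285,220:320],(400,480),interpolation=2)
cv2.imwrite("pics/lift.png",np.hstack([A,B]))
E
```

```text
time_s: 6.75
eef_pos: [0.4913, 0.3174, 0.2372]
eef_rot: [0.225, 0.075, 0.971, -0.016]
wrist_force: [0.3, -0.2, -2.3]
opening: 0.287
grasp_force: 62.0
shift [-0.2567 -0.087   0.1392] turn [ 0.043   0.2868 -0.0003] ang 26.095954891340533 t 6.75
```

View pics/lift.png

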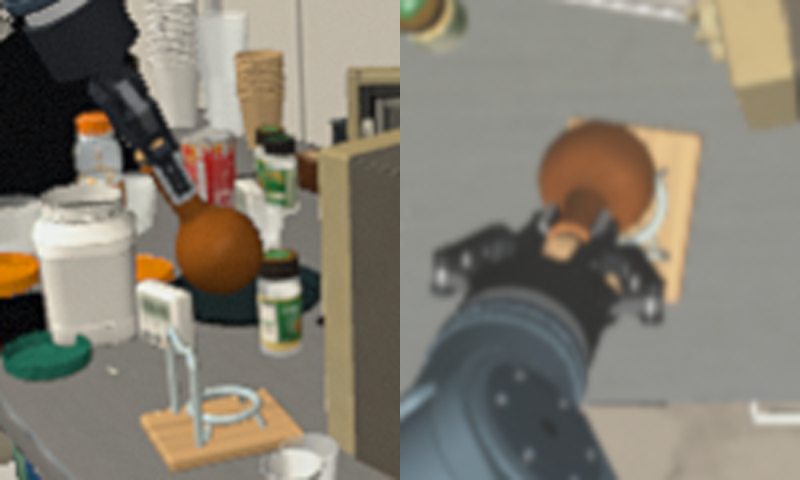

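The flask is lifted clear of the cradle, with the tilt unchanged (globe at about (220,250) in the scene crop). Next I'll set it upright and carry it in front of the microwave.

```bash
python3 -m pendant '[[-0.02,-0.01,0.015,0.0043,0.0287,0],[-0.025,-0.01,0.015,0.0043,0.0287,0],[-0.03,-0.01,0.015,0.0043,0.0287,0],[-0.03,-0.01,0.015,0.0043,0.0287,0],[-0.03,-0.01,0.015,0.0043,0.0287,0],[-0.03,-0.01,0.015,0.0043,0.0287,0],[-0.03,-0.01,0.015,0.0043,0.0287,0],[-0.03,-0.01,0.015,0.0043,0.0287,0],[-0.03,-0.01,0.015,0.0043,0.0287,0],[0,0,0,0.0043,0.0287,0]]'
python3 -m pendant '[[0,-0.05,0,0,0,0],[0,-0.1,0,0,0,0],[0,-0.13,0,0,0,0],[0,-0.13,0,0,0,0],[0,-0.13,0,0,0,0],[0,-0.13,0,0,0,0],[0,-0.13,0,0,0,0],[0,-0.13,0,0,0,0],[0,-0.13,0,0,0,0],[0,-0.13,0,0,0,0]]'
python3 -m pendant '[[0,-0.13,0,0,0,0],[0,-0.13,0,0,0,0],[0,-0.13,0,0,0,0],[0,-0.13,0,0,0,0],[0,-0.13,0,0,0,0],[0,-0.12,0,0,0,0],[0.03,-0.1,0,0,0,0],[0.03,-0.05,0,0,0,0],[0,0,0,0,0,0],[0,0,0,0,0,0]]'
python3 - <<'E'
from h import *
o=ctrl.get_obs();print(o["q"])
togo(np.array([.4535,-.132,.200]),np.array([0,0,-1.]),np.array([.15,.988,0]))
s=camera("scene");t=camera("top")
A=cv2.resize(s["color"][170:350,285:435],(400,480),interpolation=2)
B=cv2.resize(t["color"][175:295,380:480],(400,480),interpolation=2)
cv2.imwrite("pics/over.png",np.hstack([A,B]))
E
```

```text
time_s: 8.1
eef_pos: [0.4395, 0.2989, 0.2625]
eef_rot: [-0.002, 0.076, 0.997, -0.001]
wrist_force: [-0.7, 0.6, -0.9]
opening: 0.286
grasp_force: 62.1
time_s: 9.35
eef_pos: [0.4391, 0.0594, 0.2629]
eef_rot: [-0.001, 0.076, 0.997, -0.001]
wrist_force: [-0.4, -0.5, -1.2]
opening: 0.29
grasp_force: 62.1
time_s: 10.6
eef_pos: [0.4519, -0.1223, 0.2628]
eef_rot: [-0.001, 0.076, 0.997, -0.0]
wrist_force: [-0.6, 0.3, -1.3]
opening: 0.284
grasp_force: 62.1
[-5.17813048e-01 -8.47496025e-02  1.83565581e+00 -1.20906406e-03
  1.39269321e+00 -1.93630865e+00]
shift [ 0.0082 -0.0487 -0.3142] turn [ 0.     -0.0015  0.0009] ang 0.15630494651904894 t 10.6
```

View pics/over.png

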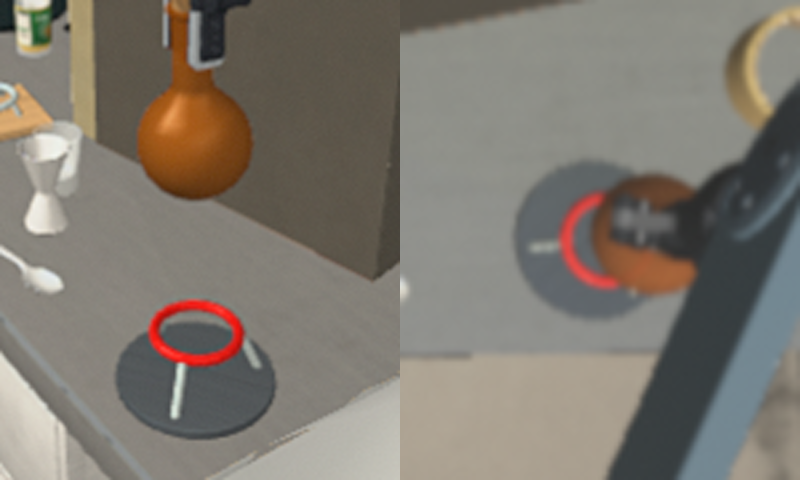

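The scene crop shows the flask hanging nearly upright, with the globe at about (195,141). The top crop puts the globe near (652,235), partly hidden. I'll measure globe position and tilt.

```bash
cat >> h.py <<'E'
def globe(box,sbox=None):
    s=camera("scene");t=camera("top");P=[]
    for c,(x,y,w,h) in((s,box[0]),(t,box[1])):
        im=cv2.resize(c["color"][y:y+h,x:x+w],None,fx=4,fy=4,interpolation=2)
        H=cv2.cvtColor(im,cv2.COLOR_BGR2HSV)
        m=((H[...,0]>4)&(H[...,0]<17)&(H[...,1]>130)).astype(np.uint8)
        k=max(cv2.findContours(m,0,1)[0],key=cv2.contourArea)[:,0].astype(float)
        from scipy.optimize import least_squares
        f=least_squares(lambda q:np.hypot(*(k-q[:2]).T)-q[2],[*np.mean(k,0),60],loss="cauchy",f_scale=1.).x
        P.append((x+(f[0]+.5)/4-.5,y+(f[1]+.5)/4-.5));print("px",np.round(P[-1],2),"r",f[2]/4)
        if c is s:
            M=m
            for yy in range(0,m.shape[0],6):
                xs=np.flatnonzero(m[yy]);
                if len(xs): print((round(y+yy/4,1),round(x+xs[0]/4,2),round(x+xs[-1]/4,2)),end=" ")
            print()
    g=tri(s,P[0],t,P[1]);print("globe",g,"tcp",ctrl.get_obs()["eef_pos"]);return s,t,g[0]
def proj(c,p):
    q=c["rotation"];r=np.array(q) if np.shape(q)==(3,3) else R.from_quat([q[1],q[2],q[3],q[0]]).as_matrix()
    K=np.array([[c["fx"],0,c["cx"]],[0,c["fy"],c["cy"]],[0,0,1]])
    return cv2.projectPoints(np.array([p]),cv2.Rodrigues(r.T)[0],-r.T@np.array(c["xyz"]),K,np.array(c["distortion"]))[0].ravel()
E
python3 - <<'E'
from h import *
s,t,g=globe([(328,170,60,80),(420,210,36,46)])
for d in(.05,.078,.1): print(d,proj(s,g+[0,0,d]), proj(s,g+[d*.0872,0,d]), proj(s,g+[0,d*.0872,d]))
E
```

```text
px [357.53 222.48] r 21.48241359719428
(170.0, np.float64(348.75), np.float64(355.0)) (171.5, np.float64(348.0), np.float64(355.0)) (173.0, np.float64(347.5), np.float64(354.0)) (174.5, np.float64(348.0), np.float64(355.25)) (176.0, np.float64(348.5), np.float64(355.25)) (177.5, np.float64(348.75), np.float64(355.0)) (179.0, np.float64(348.75), np.float64(354.75)) (180.5, np.float64(348.75), np.float64(355.0)) (182.0, np.float64(348.75), np.float64(355.0)) (183.5, np.float64(349.0), np.float64(355.0)) (185.0, np.float64(349.0), np.float64(355.0)) (186.5, np.float64(349.0), np.float64(354.75)) (188.0, np.float64(349.0), np.float64(354.75)) (189.5, np.float64(349.5), np.float64(354.75)) (191.0, np.float64(349.5), np.float64(354.75)) (192.5, np.float64(349.5), np.float64(354.75)) (194.0, np.float64(349.5), np.float64(355.25)) (195.5, np.float64(349.5), np.float64(356.75)) (197.0, np.float64(349.5), np.float64(364.25)) (198.5, np.float64(349.5), np.float64(364.25)) (200.0, np.float64(349.5), np.float64(364.5)) (201.5, np.float64(349.25), np.float64(365.5)) (203.0, np.float64(348.25), np.
[... 1017 characters left out ...]
.75), np.float64(375.0)) (237.5, np.float64(342.5), np.float64(373.75)) (239.0, np.float64(344.0), np.float64(372.5)) (240.5, np.float64(345.75), np.float64(370.25)) (242.0, np.float64(348.25), np.float64(368.25)) (243.5, np.float64(352.25), np.float64(364.25)) 
px [442.26 234.05] r 13.28231903418826
globe (array([ 0.45416555, -0.12134282,  0.19378805]), np.float64(0.0013235543631328096)) tcp [ 0.45192603 -0.12226806  0.26307745]
0.05 [357.84407299 196.42809897] [359.88611845 195.79286052] [356.23727024 195.53684788]
0.078 [358.25068098 181.01830528] [361.48892447 180.09223738] [355.69986763 179.73181476]
0.1 [358.57900507 168.48881533] [362.78497307 167.37213599] [355.26302873 166.95193799]
```

```bash
python3 - <<'E'
from h import *
s=camera("scene");im=s["color"].astype(float);f=im[...,2]-im[...,0]
def edges(y,x0,x1,win=6):
    # subpixel steepest edges of R-B on row y: rising (left), falling (right)
    row=cv2.GaussianBlur(f,(1,3),0)[y];g=np.gradient(row);x=np.arange(x0,x1)
    out=[]
    for sg,(a,b) in((1,(x0,(x0+x1)//2)),(-1,((x0+x1)//2,x1))):
        i=a+int(np.argmax(sg*g[a:b]));w=np.clip(sg*g[i-2:i+3],0,None);out.append(float((w*np.arange(i-2,i+3)).sum()/w.sum()))
    return out
for y in(219,222,225): e=edges(y,328,388);print("globe",y,np.round(e,2),np.mean(e))
g=np.array([.4545,-.1213,.1938]);o=np.array(s["xyz"])
c=np.mean([np.mean(edges(y,328,388)) for y in(219,222,225)]);off=c-proj(s,g)[0];print("off",off)
for y in(197,198,199): e=edges(y,342,372);print("neck",y,np.round(e,2),np.mean(e))
for tx,ty in((0,0),(-2,0),(-4,0),(-3,-1)):
    a=np.array([np.tan(np.radians(tx)),np.tan(np.radians(ty)),1]);a/=np.linalg.norm(a)
    L=[]
    for d in(.048,.055,.065,.075,.085):
        p=g+d*a;w=p-o;n=np.cross(a,w);n/=np.linalg.norm(n)
        q1,q2=proj(s,p+.013*n),proj(s,p-.013*n);q=min((q1,q2),key=lambda q:q[0]);q[0]+=off
        y=int(round(q[1]));L.append((y,round(q[0],2),round(edges(y,342,360)[0],2)))
    print(tx,ty,L, "mid48",proj(s,g+.048*a)+[off,0])
E
```

```text
globe 219 [336.32 378.63] 357.47679389689256
globe 222 [336.24 379.23] 357.7357358111502
globe 225 [336.25 379.15] 357.69720662382906
off 0.35148694936088987
neck 197 [349.16 364.4 ] 356.7795424495919
neck 198 [349.21 364.29] 356.7506431705546
neck 199 [349.28 364.3 ] 356.78812500000004
0 0 [(197, np.float64(350.56), 349.16), (193, np.float64(350.62), 349.16), (188, np.float64(350.71), 349.05), (182, np.float64(350.81), 348.73), (177, np.float64(350.9), 348.35)] mid48 [358.30824503 197.44214483]
-2 0 [(198, np.float64(349.76), 349.21), (194, np.float64(349.7), 349.12), (189, np.float64(349.62), 349.17), (183, np.float64(349.54), 348.75), (178, np.float64(349.45), 348.47)] mid48 [357.52103445 197.70401049]
-4 0 [(198, np.float64(348.97), 349.21), (195, np.float64(348.79), 349.11), (189, np.float64(348.53), 349.17), (184, np.float64(348.27), 348.75), (178, np.float64(348.01), 348.47)] mid48 [356.73199552 197.99776402]
-3 -1 [(198, np.float64(349.66), 349.21), (194, np.float64(349.59), 349.12), (189, np.float64(349.49), 349.17), (184, np.float64(349.38), 348.75), (178, np.float64(349.27), 348.47)] mid48 [357.43597261 198.02431282]
```

The flask still leans about 3.2° towards the robot, so I'll turn it upright and re-check.

```bash
python3 -m pendant '[[0,0,0,0.001,0.007,0],[0,0,0,0.001,0.007,0],[0,0,0,0.001,0.007,0],[0,0,0,0.001,0.007,0],[0,0,0,0.001,0.007,0],[0,0,0,0,0,0],[0,0,0,0,0,0],[0,0,0,0,0,0],[0,0,0,0,0,0],[0,0,0,0,0,0]]'
python3 - <<'E'
from h import *
import io,contextlib
with contextlib.redirect_stdout(io.StringIO()) as b: s,t,g=globe([(328,170,60,80),(420,210,36,46)])
print([l for l in b.getvalue().split("\n") if l[:2] in("px","gl")])
im=s["color"].astype(float);f=im[...,2]-im[...,0]
def edge(y,x0,x1,sg):
    G=sg*np.gradient(cv2.GaussianBlur(f,(1,3),0)[y]);i=x0+int(np.argmax(G[x0:x1]));w=np.clip(G[i-2:i+3],0,None);return (w*np.arange(i-2,i+3)).sum()/w.sum()
c=np.mean([(edge(y,328,348,1)+edge(y,365,388,-1))/2 for y in range(218,228)]);off=c-proj(s,g)[0];print("c",c)
print("neck mid",np.mean([(edge(y,342,355,1)+edge(y,357,372,-1))/2 for y in(198,199,200)]))
for tx in(-2,0,2):
    a=np.array([np.tan(np.radians(tx)),0,1]);a/=np.linalg.norm(a);L=[]
    for d in(.048,.055,.065,.075,.085):
        p=g+d*a;n=np.cross(a,p-np.array(s["xyz"]));n/=np.linalg.norm(n)
        q=min((proj(s,p+.013*n),proj(s,p-.013*n)),key=lambda q:q[0]);y=int(round(q[1]));L.append(round(float(q[0]+off-edge(y,342,357,1)),2))
    print(tx,L,proj(s,g+.048*a)+[off,0])
E
```

```text
time_s: 12.1
eef_pos: [0.4519, -0.1229, 0.2631]
eef_rot: [-0.029, 0.076, 0.997, 0.001]
wrist_force: [-0.3, -0.6, -2.5]
opening: 0.282
grasp_force: 62.1
['px [355.96 223.02] r 21.585183730559447', 'px [440.76 236.67] r 11.752876129939537', 'globe (array([ 0.44967865, -0.11898796,  0.19270126]), np.float64(0.005973655280396335)) tcp [ 0.45194378 -0.12288805  0.26313079]']
c 355.91705973633844
neck mid 356.35337445067654
-2 [-1.15, -1.25, -1.4, -1.33, -1.55] [355.69879854 198.52714388]
0 [-0.4, -0.32, -0.3, -0.14, -0.1] [356.49019153 198.26417602]
2 [0.41, 0.6, 0.87, 1.14, 1.36] [357.27882479 198.03330169]
```

The tilt is now within 0.5° of upright. The top globe fit is partly hidden, so I'll locate the globe with the scene ray at the known height and a fixed-radius fit in top.

```bash
cat >> h.py <<'E'
def gl2(z,sb,tb,rs=None):
    from scipy.optimize import least_squares
    out=[]
    for c,(x,y,w,h) in((camera("scene"),sb),(camera("top"),tb)):
        im=cv2.resize(c["color"][y:y+h,x:x+w],None,fx=4,fy=4,interpolation=2);H=cv2.cvtColor(im,cv2.COLOR_BGR2HSV)
        m=((H[...,0]>4)&(H[...,0]<17)&(H[...,1]>120)).astype(np.uint8)
        k=max(cv2.findContours(m,0,1)[0],key=cv2.contourArea)[:,0].astype(float)
        D=np.linalg.norm(np.array([.4535,-.132,z])-c["xyz"]);r=4*c["fx"]*.038/np.sqrt(D*D-.038**2)
        f=least_squares(lambda q:np.hypot(*(k-q).T)-r,np.array([w*2.,h*2.]),loss="cauchy",f_scale=1.).x
        p=(x+(f[0]+.5)/4-.5,y+(f[1]+.5)/4-.5);P=plane(c,p,z);out.append(P);print(np.round(p,2),"r",r/4,"globe",np.round(P,4))
    return out
E
python3 - <<'E'
from h import *
gl2(.194,(328,200,60,50),(424,212,40,46)); print(ctrl.get_obs()["eef_pos"])
E
```

```text
[356.15 222.56] r 22.057216686000988 globe [ 0.4525 -0.1207  0.194 ]
[443.17 234.38] r 14.598723059205458 globe [ 0.4528 -0.1231  0.194 ]
[ 0.45194516 -0.12289305  0.26310696]
```

```bash
python3 -m pendant '[[0.004,-0.02,-0.03,0,0,0],[0,-0.02,-0.06,0,0,0],[0,-0.012,-0.07,0,0,0],[0,0,-0.07,0,0,0],[0,0,-0.07,0,0,0],[0,0,-0.07,0,0,0],[0,0,-0.06,0,0,0],[0,0,-0.05,0,0,0],[0,0,-0.03,0,0,0],[0,0,0,0,0,0]]'
python3 - <<'E'
from h import *
z=ctrl.get_obs()["eef_pos"][2]-.0692;print("z",z)
gl2(z,(328,245,60,45),(414,212,40,46))
s=camera("scene");t=camera("top")
A=cv2.resize(s["color"][200:350,295:420],(400,480),interpolation=2)
B=cv2.resize(t["color"][175:295,380:480],(400,480),interpolation=2)
cv2.imwrite("pics/low.png",np.hstack([A,B]))
E
```

```text
time_s: 13.55
eef_pos: [0.4526, -0.1332, 0.1608]
eef_rot: [-0.029, 0.076, 0.997, 0.002]
wrist_force: [0.4, 0.4, -2.7]
opening: 0.283
grasp_force: 62.1
z 0.09155197052114893
[358.39 274.41] r 20.319279260911745 globe [ 0.4513 -0.1325  0.0916]
[436.24 234.45] r 13.402535887056317 globe [ 0.4539 -0.133   0.0916]
```

View pics/low.png

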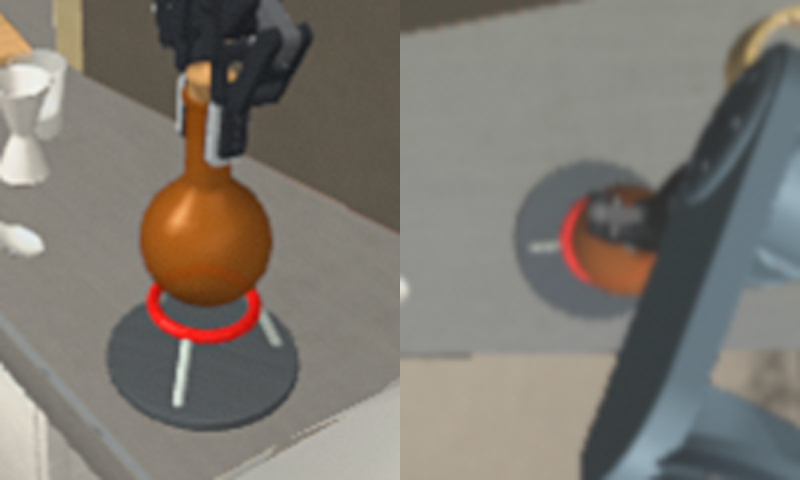

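The flask hangs upright just above the ring, with less than 1 mm of lateral error left. I'll lower it the rest of the way while watching the force.

```bash
python3 -m pendant '[[0.004,0.002,-0.01,0,0,0],[0,0,-0.012,0,0,0],[0,0,-0.012,0,0,0],[0,0,-0.012,0,0,0],[0,0,-0.01,0,0,0],[0,0,-0.008,0,0,0],[0,0,-0.006,0,0,0],[0,0,-0.004,0,0,0],[0,0,0,0,0,0],[0,0,0,0,0,0]]'
```

```text
time_s: 15.0
eef_pos: [0.4536, -0.1329, 0.1463]
eef_rot: [-0.029, 0.076, 0.997, 0.001]
wrist_force: [0.1, 0.2, -2.4]
opening: 0.285
grasp_force: 62.1
```

```bash
python3 -m pendant '[[0,0,-0.004,0,0,0],[0,0,-0.003,0,0,0],[0,0,-0.002,0,0,0],[0,0,-0.002,0,0,0],[0,0,0,0,0,0],[0,0,0,0,0,0],[0,0,0,0,0,0],[0,0,0,0,0,0],[0,0,0,0,0,0],[0,0,0,0,0,0]]'
```

```text
time_s: 16.25
eef_pos: [0.454, -0.1329, 0.1446]
eef_rot: [-0.028, 0.076, 0.997, 0.001]
wrist_force: [-0.2, 2.6, 5.5]
opening: 0.286
grasp_force: 62.6
```

Contact, with a small +y push, so I'll ease that way and go down slightly further.

```bash
python3 -m pendant '[[0,0.002,0,0,0,0],[0,0.001,-0.001,0,0,0],[0,0,-0.001,0,0,0],[0,0,-0.002,0,0,0],[0,0,0,0,0,0],[0,0,0,0,0,0],[0,0,0,0,0,0],[0,0,0,0,0,0],[0,0,0,0,0,0],[0,0,0,0,0,0]]'
python3 - <<'E'
from h import *
z=.0744
gl2(z,(328,252,60,45),(414,212,40,46))
s=camera("scene");im=s["color"].astype(float);f=im[...,2]-im[...,0]
cv2.imwrite("pics/seat.png",cv2.resize(s["color"][210:350,295:420],None,fx=4,fy=4,interpolation=2))
print(ctrl.get_obs()["wrist_force"],ctrl.get_obs()["torque"])
E
```

```text
time_s: 17.5
eef_pos: [0.4543, -0.1325, 0.1442]
eef_rot: [-0.028, 0.076, 0.997, 0.001]
wrist_force: [0.5, 1.6, 9.2]
opening: 0.284
grasp_force: 63.0
[358.6  281.17] r 20.026732270150525 globe [ 0.4535 -0.1311  0.0744]
[434.07 233.9 ] r 13.220533280529914 globe [ 0.4557 -0.1316  0.0744]
[0.30749434 2.71292288 8.06257056] [ 0.35671315  0.12320955 -0.06650782]
```

View pics/seat.png

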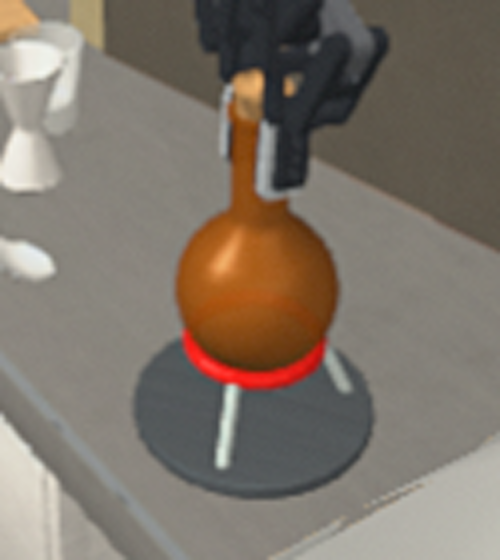

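The globe sits in the red ring with the neck upright. Before releasing I'll recheck the tilt.

```bash
cat > tilt.py <<'E'
from h import *
def tilt(g):
    s=camera("scene");im=s["color"].astype(float);f=im[...,2]-im[...,0];c0,y0=proj(s,g);c0=int(c0);y0=int(y0)
    def edge(y,x0,x1,sg):
        G=sg*np.gradient(cv2.GaussianBlur(f,(1,3),0)[y]);i=x0+int(np.argmax(G[x0:x1]));w=np.clip(G[i-2:i+3],0,None);return (w*np.arange(i-2,i+3)).sum()/w.sum()
    c=np.mean([(edge(y,c0-28,c0-8,1)+edge(y,c0+8,c0+28,-1))/2 for y in range(y0-5,y0+4)]);off=c-proj(s,g)[0]
    y1=int(proj(s,g+[0,0,.048])[1])
    print("off",off,"neck mid",[round((edge(y,c0-14,c0-1,1)+edge(y,c0+1,c0+14,-1))/2,2) for y in range(y1-1,y1+3)])
    for tx in(-2,0,2):
        a=np.array([np.tan(np.radians(tx)),0,1]);a/=np.linalg.norm(a);L=[]
        for d in(.048,.055,.065,.075,.085):
            p=g+d*a;n=np.cross(a,p-np.array(s["xyz"]));n/=np.linalg.norm(n)
            q=min((proj(s,p+.013*n),proj(s,p-.013*n)),key=lambda q:q[0]);y=int(round(q[1]));L.append(round(float(q[0]+off-edge(y,c0-14,c0,1)),2))
        print(tx,L,proj(s,g+.048*a)+[off,0])
tilt(np.array([.4535,-.132,.0744]))
E
python3 tilt.py
```

```text
off -0.18341759561718618 neck mid [np.float64(355.6), np.float64(355.85), np.float64(359.4), np.float64(359.19)]
-2 [-0.92, -1.15, -1.25, -1.2, -1.54] [358.6742824 260.1529995]
0 [-0.28, -0.31, -0.22, -0.02, -0.22] [359.40956547 259.83396201]
2 [0.47, 0.56, 0.76, 1.04, 1.21] [360.14220537 259.54277359]
```

Tilt is about 0.3°. Releasing, then retracting upward.

```bash
python3 -m pendant '[[0,0,0,0,0,0],[0,0,0,0,0,0],[0,0,0,0,0,0],[0,0,0,0,0,0],[0,0,0,0,0,0],[0,0,0,0,0,0],[0,0,0,0,0,0],[0,0,0,0,0,0],[0,0,0,0,0,0],[0,0,0,0,0,0]]' 1
python3 tilt.py
python3 -m pendant '[[0,0,0.03,0,0,0],[0,0,0.05,0,0,0],[0,0,0.07,0,0,0],[0,0,0.08,0,0,0],[0,0,0.08,0,0,0],[0,0,0.08,0,0,0],[0,0,0.08,0,0,0],[0,0,0.08,0,0,0],[0,0,0.05,0,0,0],[0,0,0,0,0,0]]'
python3 tilt.py
python3 - <<'E'
from h import *
s=camera("scene");t=camera("top")
A=cv2.resize(s["color"][200:350,295:420],(400,480),interpolation=2)
B=cv2.resize(s["color"][130:250,210:310],(400,480),interpolation=2)
cv2.imwrite("pics/end.png",np.hstack([A,B]))
E
```

```text
time_s: 18.95
eef_pos: [0.4536, -0.1323, 0.1433]
eef_rot: [-0.029, 0.076, 0.997, 0.001]
wrist_force: [0.7, -0.3, 0.1]
opening: 1.003
grasp_force: 0.0
off -0.2725799373621385 neck mid [np.float64(359.15), np.float64(359.12), np.float64(359.07), np.float64(358.96)]
-2 [-0.73, -0.95, -1.13, -1.23, -1.28] [358.58512005 260.1529995 ]
0 [-0.02, -0.18, -0.11, -0.05, 0.09] [359.32040313 259.83396201]
2 [0.73, 0.68, 0.91, 1.14, 1.49] [360.05304303 259.54277359]
time_s: 20.25
eef_pos: [0.4539, -0.1325, 0.2641]
eef_rot: [-0.028, 0.076, 0.997, 0.001]
wrist_force: [0.4, 0.1, -1.5]
opening: 0.997
grasp_force: 0.0
off -0.2755605178128917 neck mid [np.float64(359.05), np.float64(359.02), np.float64(358.96), np.float64(358.87)]
-2 [-0.69, -0.95, -1.12, -1.22, -1.26] [358.58213947 260.1529995 ]
0 [-0.02, -0.18, -0.1, -0.03, 0.1] [359.31742255 259.83396201]
2 [0.73, 0.68, 0.91, 1.15, 1.49] [360.05006245 259.54277359]
```

View pics/end.png

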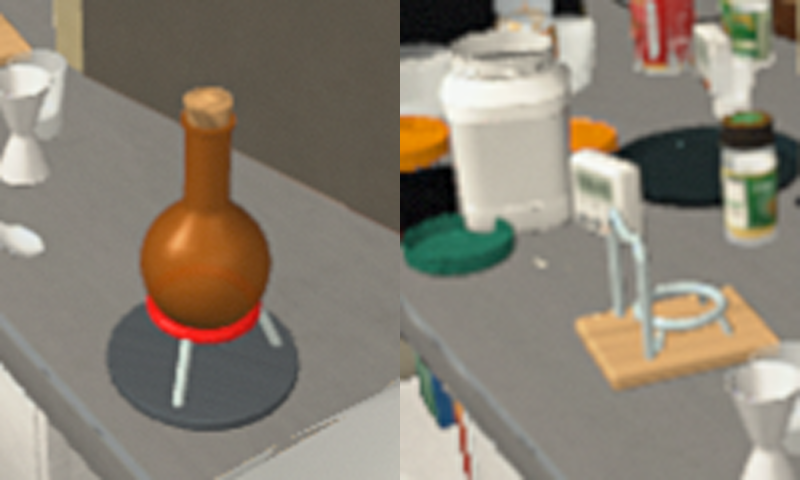

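The flask stands in the ring with its cork centre at crop (209,96), i.e. about px (360.3,230). The bystanders are untouched. One last check is the lean along the view direction, taken from the cork's position.

```bash
python3 - <<'E'
from h import *
g=np.array([.4537,-.1318,.0744]);s=camera("scene")
u=g-np.array(s["xyz"]);u[2]=0;u/=np.linalg.norm(u)
print("globe",proj(s,g))
for a in(-4,0,4): print(a,proj(s,g+.108*(np.cos(np.radians(a))*np.array([0,0,1])+np.sin(np.radians(a))*u)))
gl2(.0744,(328,252,60,45),(414,212,40,46))
E
```

```text
globe [358.91400355 281.33335497]
-4 [360.46053129 233.14593267]
0 [360.53513687 230.79466187]
4 [360.59986702 228.75259423]
[358.55 281.18] r 20.026732270150525 globe [ 0.4534 -0.131   0.0744]
[434.2  234.14] r 13.220533280529914 globe [ 0.455  -0.1319  0.0744]
```

Cork at (360.3, 230) against a predicted (360.5, 230.8) for upright puts it within about 1.5°. The globe is at the seat height and centre, so I'm handing in.

```bash
python3 -c "
from bench import ctrl;print(ctrl.hand_in())"
```

```text
the job is handed in; nothing more can be done
None
```

The flask is seated in the red ring with its neck upright to within about 1.5° by camera; the jigger, small glass, timer and spice jar were left alone, and the job was handed in at about 20 s.

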